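# Cover the oiled movement with its dust dome

## Robot

A 6-joint arm with a two-finger parallel gripper is mounted at the origin on a cart in front of the work surface, level with it; the furniture and walls round the work are solid. World frame = base frame: x ahead of the robot, y to its left, z up, the work surface at z = 0. Lengths are in m, angles in rad, forces in N, time in s.
With the tool pointing down it reaches from about 0.425 to 0.95 m from the base axis. Payload 3.5 kg.
Tool frame: the origin (TCP) lies at the very end of the fingers, on their centre line; the grasp point (between the pads) lies 19 mm behind it (tcp_to_grasp is the distance from the TCP to the grasp point, in m); z points along the fingers, y is the direction in which the jaws open and shut (so a half turn about z gives the same grasp; the last joint's range is limited). The gripper opens to 85 mm and grips with 20 to 120 N. Pads are 22 mm wide; open, the fingers measure 114 mm over their backs; the gripper's body (76 mm by 85 mm) begins 54 mm behind the grasp point. The pads swing forward as they close: fully open they stand 13 mm farther back than shut.
Start: joints at [1.097, 0.286, 1.577, -0, 1.279, -0.15], TCP at [0.215, 0.64, 0.231] pointing down, gripper open.
Joint ranges: [-2.77, 2.77], [-0.9, 2.22], [0.21, 2.48], [-1.53, 4.67], [0.24, 2.81], [-2.84, 2.84]. Speed limits (rad/s): [2.79, 2.79, 3.14, 3.14, 3.14, 3.14].

## Interface

Orientations are given as a unit quaternion [x, y, z, w].
In Python, from plant import * gives the robot as it stands. The module is installed in compiled form; this text tells all that it offers.
- The arm moves only by the tool arm_command, never from a script. Its argument "steps" is a list of rows, each a list of 3 entries, a list of its own where there are three numbers: the turn, a rotation vector about the tool's x, y, z in rad, then the shift along the tool's x, y, z in m, then the gripper command: -1 is shut, 1 is fully open, values between are in proportion. A call has 1 to 12 rows; each row is the pose to reach, as a shift and turn from the pose measured when the call began, along the tool's axes at that moment; what a row does not reach only later rows make up. A row lasts 1/8 s, in which the tool goes at most 62.5 mm and 10.7 degrees, less where a joint would pass 70% of its speed; a pose out of reach is approached as far as the arm can. A call with a gripper value outside its range is refused whole. The fingers move at their own pace and stop on an object; "force" is the grip in N (left out, the last holds). Time passes only in rows, so rows that repeat a pose let the fingers close. It gives the time, the measured TCP pose, the force and the opening at its end, in the units of the state.
- get_state(): the state, without advancing time (a new reading comes with each control period).
- read_camera(name): name is "scene" or "top"; returns a dict with "frame" (384x512x3 uint8, red, green, blue), "vfov" (degrees; the focal length in pixels is half the picture's height over the tangent of half this angle, whatever the lens; pixels are square), "cx", "cy" (the principal point, pixels), "position" and "rotation" of the camera in the world. Camera axes: x right, y up, looking along -z (the intrinsics and any distortion apply to the point x, -y, -z); pixel columns grow to the right and rows downward; lengths in m; the calibration is good to about 2 mm. A picture is of the moment at which its call begins. There is no depth.
- sign_off(): hands the job in, once; it reports no verdict.
The state is a dict: "time": time; "qpos": joint angles; "dq": joint speeds; "joint_efforts": joint torques, N m; "eef_pos": TCP position; "tcp_rot": TCP orientation; "contact_force": force on the tool from outside, world axes, zero at the start; "wrist_torque": the same for the moment, N m; "opening": opening from 0.0 (shut) to 1.0 (fully open).
Only numpy, scipy, OpenCV 4.12 (cv2) and the standard library are available. Lean on these libraries where they do the work, as an engineer would, in place of code of your own. Each camera call takes 0.05 s, during which the arm holds its last target.

## Task

The open round tray with the bare watch movement on it should go under its dust dome, but the oil bottle was left standing on the tray. Put the bottle back on the counter, standing upright right beside the oil stand with the four cups, then set the dome that stands by itself on the counter squarely and centred over the movement on the open tray. Leave the other movement, which is already covered, as it is.

Things in the scene. Friction and masses are not known exactly. Their poses are not given: they have to be found in the camera images.
- tray: the open tray: a round disc with bevelled edge, 125 mm across, 18 mm high, flat top 110 mm across, loose, 0.25 kg; no dome over it. A flat round watch movement 28 mm across and 5 mm high is fixed on the top, 4 mm off the centre. Origin: centre of the underside, z up.
- bottle: the round oil bottle with a black cap that stands on the open tray, its axis about 34 mm from the tray's centre: body 44 mm across up to 42 mm above its foot, then narrowing to the cap, 26 mm across, from 56 mm to the top at 72 mm; about 0.1 kg, balance point 31 mm above its foot. Origin: centre of its foot, z up.
- dome: the clear dust dome that stands by itself on the counter: 104 mm across, hollow, open below, its roof at 63 mm, on it a knob: neck 16 mm across from 63 to 71 mm, round head 25 mm across from 71 to 82 mm, to lift it by; about 0.12 kg, loose. Origin: centre of the rim's plane, z up along its axis.
- oil_rack: the oil stand: a black block 34 mm (its x) by 94 mm (its y), 20 mm high with the four flat round cups on top, loose, 0.25 kg. Origin: centre of the underside, z up. The counter on its +x side (the left, as the robot sees it) is always bare for 100 mm from its centre, over its whole length.
- dome_done: the dust dome of the same kind that already covers another movement on a tray of the same kind; its rim is 18 mm above the counter. To be left alone. Origin: centre of the rim's plane, z up.
Things that resemble listed ones, but are neither listed nor needed, are in the scene too. Leave any red look-alike of the dome alone.

How it is judged:
By the outcome, as a careful person would: the job done as asked, in the order asked, and still so for the second after the job is handed in, with the robot touching nothing.
It also fails if it takes over 51 s, if anything falls off the work surface, if the arm or the gripper's body presses on something with over 40 N, if the wrist force passes 120 N, or if a joint passes its speed limit or range.

## Working session

There is one attempt and no reset: what is moved stays moved. The work goes in short steps, Python scripts to look and compute and a tool call to move; the robot and the scene stay as the last step left them, time stands still between calls to the robot, and variables do not carry over. Pictures are saved under pics/ and viewed, and the job is handed in when it is done.

Besides the shell and the picture viewer there is one more tool, called after ">>>" in YAML: its name, and indented under it one key for each argument. arm_command: Moves the arm, as the interface text tells. Its arguments: {"type":"object","properties":{"steps":{"type":"array"},"force":{"type":"number"}},"required":["steps"]}

```bash
mkdir -p pics
python3 - <<'E'
from plant import *
import cv2
s=get_state();print(s)
for n in("scene","top"):
    c=read_camera(n);print(n,{k:v for k,v in c.items() if k!="frame"})
    f=c["frame"][:,:,::-1];cv2.imwrite(f"pics/{n}0.png",cv2.resize(f,(800,600),interpolation=cv2.INTER_CUBIC)); cv2.imwrite(f"pics/{n}0_raw.png",f)
E
```

```text
{'time': 0.0, 'qpos': array([ 1.09696138e+00,  2.87169081e-01,  1.57816376e+00,  1.76971030e-05,
        1.27859332e+00, -1.50009502e-01]), 'dq': array([-0.00080975, -0.00052094,  0.00098861,  0.00023387,  0.00440505,
       -0.00115311]), 'joint_efforts': array([-8.96932506e-04, -4.06001544e+01, -2.92613429e+01, -1.95699881e-04,
        5.96800237e-03, -5.04595022e-06]), 'eef_pos': array([0.21445644, 0.63934165, 0.22995207]), 'tcp_rot': array([ 1.61208622e-01,  9.86919662e-01, -1.10785243e-03, -3.66125068e-04]), 'contact_force': array([-0.07660012, -0.11212668,  0.17744979]), 'wrist_torque': array([ 0.02781577, -0.00725679, -0.02109666]), 'opening': 0.9994390340935637}
scene {'vfov': 49.074864820199856, 'cx': 256.0924398034504, 'cy': 188.21152181184107, 'position': array([-0.16393763,  1.32000626,  0.83505693]), 'rotation': array([-0.14439226,  0.44512107,  0.84013244, -0.27421815])}
top {'vfov': 50.60167136632281, 'cx': 253.97765770373218, 'cy': 192.3875002736674, 'position': array([0.32576843, 0.35339579, 1.15239375]), 'rotation': array([ 0.05559112, -0.06640928, -0.69543423,  0.71335171])}
```

View pics/scene0.png

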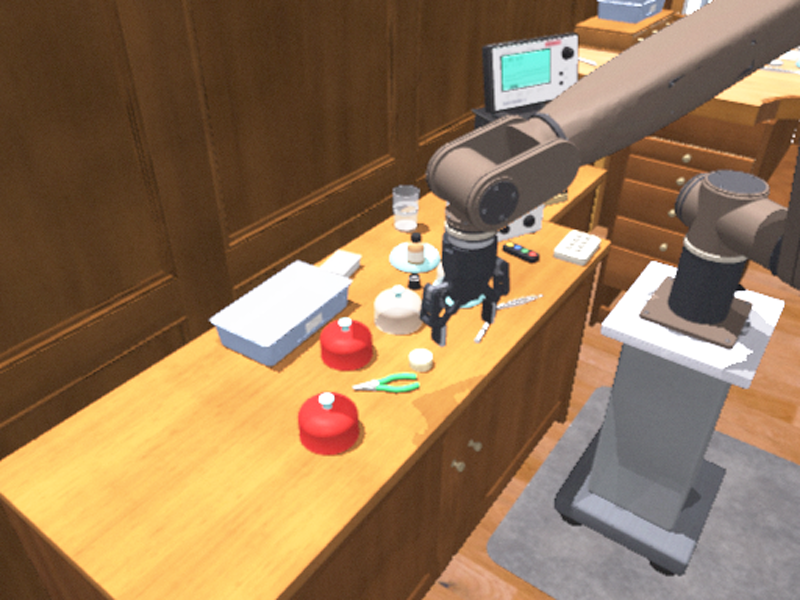

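View pics/top0.png

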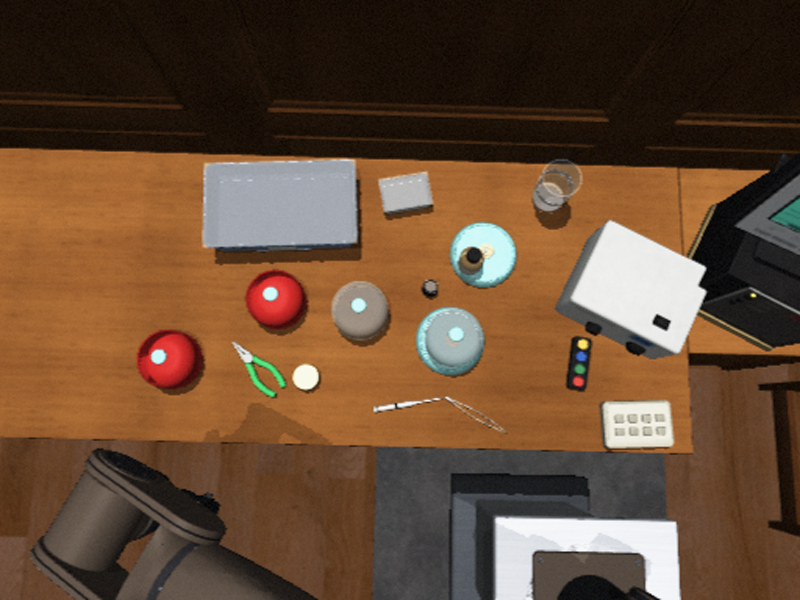

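The top view (800x600 pixels) shows these items:
- Open tray with the bottle at (483,254).
- Covered tray at (450,341).
- Free clear dome at (360,310).
- Two red look-alikes at (275,300) and (168,360).
- Oil stand at (579,363).
- A small black cap-like thing at (430,288).

The free clear dome with no tray under it is the one to move. Next I'll enlarge crops to confirm that.

```bash
cat > h.py <<'E'
import numpy as np, cv2
from scipy.spatial.transform import Rotation as R
def ray(c,u,v):
    f=c["frame"].shape[0]/2/np.tan(np.radians(c["vfov"])/2)
    d=np.array([(u-c["cx"])/f,-(v-c["cy"])/f,-1.]);d=R.from_quat(c["rotation"]).apply(d)
    return np.array(c["position"]),d/np.linalg.norm(d)
def onz(c,u,v,z):
    p,d=ray(c,u,v);return p+d*(z-p[2])/d[2]
def proj(c,P):
    f=c["frame"].shape[0]/2/np.tan(np.radians(c["vfov"])/2)
    q=R.from_quat(c["rotation"]).inv().apply(np.array(P)-c["position"])
    return np.stack([c["cx"]+f*q[...,0]/-q[...,2],c["cy"]-f*q[...,1]/-q[...,2]],-1)
def tri(r1,r2):
    (p,d),(q,e)=r1,r2
    A=np.stack([d,-e],1);t=np.linalg.lstsq(A,q-p,rcond=None)[0]
    a=p+d*t[0];b=q+e*t[1];return (a+b)/2,np.linalg.norm(a-b)
E
python3 - <<'E'
import cv2
a=cv2.imread("pics/top0_raw.png");b=cv2.imread("pics/scene0_raw.png")
cv2.imwrite("pics/c1.png",cv2.resize(a[130:260,200:400],(800,520),interpolation=cv2.INTER_CUBIC))
cv2.imwrite("pics/c2.png",cv2.resize(b[110:230,220:360],(700,600),interpolation=cv2.INTER_CUBIC))
E
```

```text
(no output)
```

View pics/c1.png

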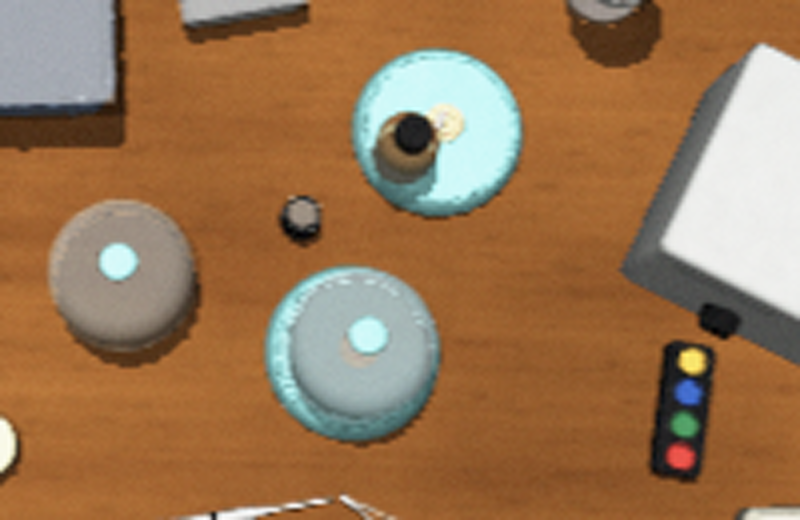

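View pics/c2.png

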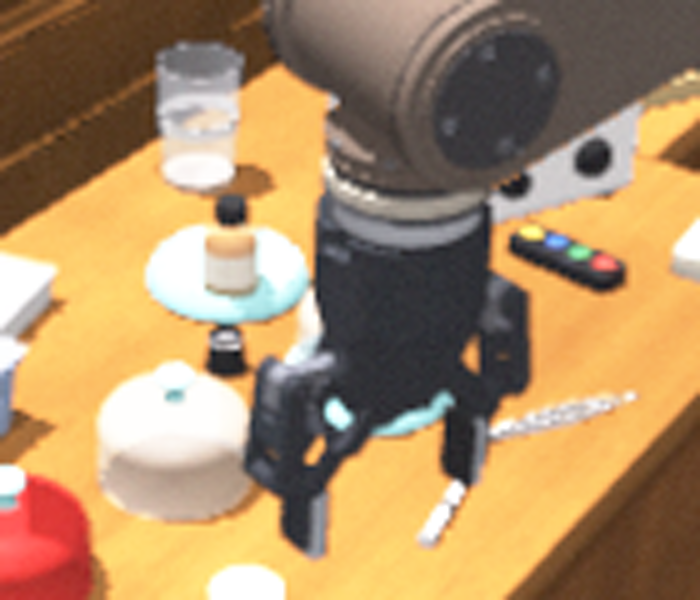

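The crops confirm it. In the top crop, the clear dome with no tray is at (122,275) and the covered one at (355,350). The open tray is at (437,132), with the bottle at (410,140), the movement at (447,122) and the oil stand at (683,410). Next I'll measure.

```bash
cat > m.py <<'E'
from h import *
def blobs(f,lo,hi,amin=12):
    hsv=cv2.cvtColor(f,cv2.COLOR_RGB2HSV);m=cv2.inRange(hsv,lo,hi)
    n,l,st,c=cv2.connectedComponentsWithStats(m);return m,l,[(i,st[i].tolist(),c[i].round(2).tolist()) for i in range(1,n) if st[i,4]>=amin]
E
python3 - <<'E'
from plant import *
from m import *
T=read_camera("top");S=read_camera("scene")
for n,c in(("T",T),("S",S)):
    for nm,lo,hi in(("cyan",(80,60,120),(100,255,255)),):
        m,l,b=blobs(c["frame"],lo,hi)
        print(n,nm);[print("  ",x) for x in b]
    cv2.imwrite(f"pics/mask{n}.png",m)
hsv=cv2.cvtColor(T["frame"],cv2.COLOR_RGB2HSV)
print("tray row", hsv[162,285:335].tolist())
m,l,b=blobs(T["frame"],(0,0,0),(180,255,45));print([x for x in b if 130<x[2][1]<260])
m,l,b=blobs(S["frame"],(0,0,0),(180,255,45));print([x for x in b if 130<x[2][1]<200 and x[1][4]<400])
E
```

```text
T cyan
   (1, [495, 128, 17, 16, 133], [505.31, 136.73])
   (2, [289, 143, 26, 33, 130], [295.07, 156.27])
   (3, [300, 144, 30, 39, 187], [316.04, 170.66])
   (7, [267, 197, 37, 42, 207], [276.6, 222.91])
S cyan
   (1, [321, 31, 31, 27, 685], [335.92, 43.95])
   (3, [264, 167, 17, 8, 36], [272.0, 171.14])
   (5, [295, 188, 15, 9, 37], [303.27, 192.38])
   (6, [285, 190, 6, 6, 13], [286.92, 192.46])
   (15, [242, 247, 16, 2, 17], [249.47, 247.53])
tray row [[13, 176, 162], [13, 175, 165], [16, 130, 145], [76, 43, 141], [89, 80, 179], [90, 77, 196], [91, 77, 191], [90, 61, 233], [90, 43, 248], [87, 55, 218], [25, 59, 151], [22, 73, 175], [22, 74, 183], [22, 78, 128], [140, 59, 26], [135, 13, 40], [150, 7, 38], [105, 15, 34], [90, 15, 34], [0, 0, 35], [135, 15, 35], [120, 13, 38], [14, 62, 45], [14, 121, 116], [18, 64, 175], [28, 46, 231], [29, 33, 248], [28, 42, 244], [26, 50, 243], [25, 50, 244], [32, 36, 217], [89, 56, 234], [90, 42, 249], [90, 45, 248], [89, 42, 249], [90, 42, 249], [90, 42, 248], [90, 45, 248], [90, 47, 247], [90, 46, 247], [90, 46, 248], [89, 46, 248], [89, 46, 247], [89, 52, 243], [90, 74, 203], [24, 45, 118], [14, 169, 155], [14, 173, 170], [14, 173, 171], [14, 174, 171]]
[(3, [492, 125, 20, 15, 31], [501.52, 131.97]), (8, [299, 159, 9, 9, 63], [302.87, 163.14]), (10, [271, 184, 9, 6, 24], [274.46, 187.33]), (11, [418, 202, 10, 9, 52], [422.81, 205.73]), (12, [375, 206, 10, 8, 59], [379.2, 209.53]), (13, [363, 216, 12, 34, 141], [366.62, 233.48]), (15, [401, 219, 12, 8, 67], [406.04, 222.52]), (16, [372, 221, 6, 23, 39], [374.97, 232.0]), (17, [441, 226, 71, 11, 525], [473.12, 230.57])]
[(11, [336, 140, 6, 4, 13], [338.54, 141.92]), (21, [494, 170, 3, 6, 12], [494.75, 172.58]), (23, [262, 180, 6, 5, 19], [265.05, 182.26]), (24, [471, 182, 5, 4, 14], [473.07, 183.86]), (25, [309, 192, 6, 14, 54], [311.04, 198.39])]
```

View pics/maskT.png

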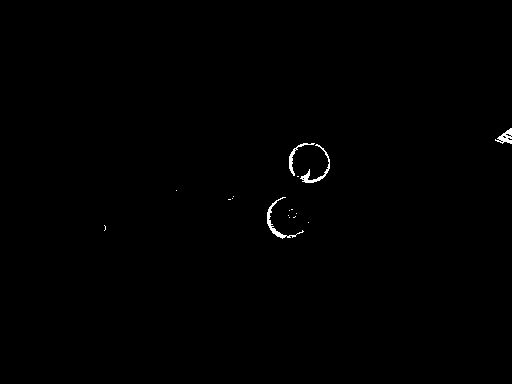

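```bash
cat >> m.py <<'E'
def big(m,near):
    n,l,st,c=cv2.connectedComponentsWithStats(m)
    ids=[i for i in range(1,n) if st[i,4]>8]
    i=min(ids,key=lambda i:np.hypot(*(c[i]-near)))
    cs,_=cv2.findContours((l==i).astype(np.uint8),cv2.RETR_EXTERNAL,cv2.CHAIN_APPROX_NONE)
    return st[i].tolist(),c[i],cv2.convexHull(max(cs,key=len))[:,0].astype(float)
def circ(P):
    A=np.c_[2*P[:,:2],np.ones(len(P))];x=np.linalg.lstsq(A,(P[:,:2]**2).sum(1),rcond=None)[0]
    r=np.sqrt(x[2]+x[0]**2+x[1]**2);res=np.hypot(*(P[:,:2]-x[:2]).T)-r
    return x[:2],r,res.std()
def cfit(c,h,z): return circ(np.array([onz(c,u,v,z) for u,v in h]))
E
python3 - <<'E'
from plant import *
from m import *
T=read_camera("top");S=read_camera("scene")
hv={n:cv2.cvtColor(c["frame"],cv2.COLOR_RGB2HSV) for n,c in(("T",T),("S",S))}
near={"T":{"tray":(309,162),"d":(229.5,195.5),"dd":(292,214)},"S":{"tray":(265,167),"d":(254.5,187)}}
for n,c in(("T",T),("S",S)):
    m=cv2.inRange(hv[n],(78,22,222),(102,255,255))
    cv2.imwrite(f"pics/bright{n}.png",m)
    for k,p in near[n].items():
        st,ce,h=big(m,p);z=.018 if k=="tray" else (.082 if k=="d" else .1)
        e=cv2.fitEllipse(h.astype(np.float32)) if len(h)>5 else None
        print(n,k,st,ce.round(2),"circ",[np.round(x,4) for x in cfit(c,h,z)],"ell",e)
E
```

```text
T tray [291, 143, 38, 37, 735] [312.45 158.99] circ [array([0.62  , 0.1809]), np.float64(0.0546), np.float64(0.0005)] ell ((309.3559875488281, 161.15945434570312), (36.71533203125, 38.00857925415039), 109.50396728515625)
T d [225, 191, 9, 8, 56] [229.   194.68] circ [array([0.5046, 0.4057]), np.float64(0.0108), np.float64(0.0003)] ell ((229.0, 194.68960571289062), (7.610644340515137, 8.335963249206543), 90.0)
T dd [288, 209, 9, 9, 58] [291.59 213.22] circ [array([0.4571, 0.2397]), np.float64(0.0109), np.float64(0.0003)] ell ((291.6742858886719, 213.20553588867188), (8.085577964782715, 8.567047119140625), 117.00116729736328)
S tray [250, 164, 31, 10, 98] [268.15 169.83] circ [array([0.6081, 0.2042]), np.float64(0.058), np.float64(0.0009)] ell ((265.1265869140625, 165.8722686767578), (14.922439575195312, 30.4357967376709), 88.54756164550781)
S d [250, 164, 31, 10, 98] [268.15 169.83] circ [array([0.5476, 0.2916]), np.float64(0.0534), np.float64(0.0008)] ell ((265.1265869140625, 165.8722686767578), (14.922439575195312, 30.4357967376709), 88.54756164550781)
```

Run:
```python
from plant import *
from m import *
S=read_camera("scene");T=read_camera("top")
hv=cv2.cvtColor(S["frame"],cv2.COLOR_RGB2HSV)
m=cv2.inRange(hv,(75,15,140),(105,255,255))|cv2.inRange(hv,(0,0,235),(180,40,255))
o=np.hstack([S["frame"][140:225,235:320,::-1],cv2.cvtColor(m[140:225,235:320],cv2.COLOR_GRAY2BGR)])
cv2.imwrite("pics/sc1.png",cv2.resize(o,None,fx=4.6,fy=4.6,interpolation=cv2.INTER_NEAREST))
print(hv[188,225:285].tolist())
# tcp & expected projections
p=get_state()["eef_pos"];print("tcp",proj(S,p),proj(T,p))
for P in [(0.62,.181,.018),(0.5046,.4057,.082),(0.5046,.4057,0)]: print(P,proj(S,P))
```

```text
[[19, 150, 253], [19, 152, 252], [18, 153, 252], [19, 150, 252], [19, 152, 252], [18, 153, 252], [18, 151, 252], [18, 153, 252], [18, 152, 252], [18, 155, 252], [18, 150, 252], [18, 154, 252], [18, 152, 252], [18, 152, 252], [18, 150, 252], [18, 154, 252], [18, 144, 252], [22, 80, 254], [26, 15, 255], [23, 4, 255], [20, 3, 255], [20, 3, 255], [15, 2, 255], [15, 2, 255], [15, 2, 255], [15, 2, 255], [15, 2, 255], [20, 6, 254], [86, 25, 211], [93, 71, 184], [92, 67, 184], [92, 25, 208], [19, 8, 252], [15, 2, 255], [15, 2, 255], [15, 2, 255], [15, 2, 255], [15, 2, 255], [23, 4, 255], [22, 11, 254], [23, 13, 255], [23, 29, 255], [21, 102, 253], [18, 148, 251], [16, 157, 245], [13, 137, 180], [117, 38, 74], [116, 21, 97], [120, 20, 125], [117, 19, 124], [116, 17, 107], [111, 24, 74], [111, 35, 72], [117, 36, 64], [120, 35, 66], [117, 31, 74], [129, 30, 59], [114, 17, 75], [113, 30, 69], [128, 39, 52]]
tcp [296.50085719 216.31638952] [113.92218774 311.74183508]
(0.62, 0.181, 0.018) [265.70883836 161.7036973 ]
(0.5046, 0.4057, 0.082) [255.33572566 183.96547137]
(0.5046, 0.4057, 0) [255.32365703 204.39027736]
```

View pics/sc1.png

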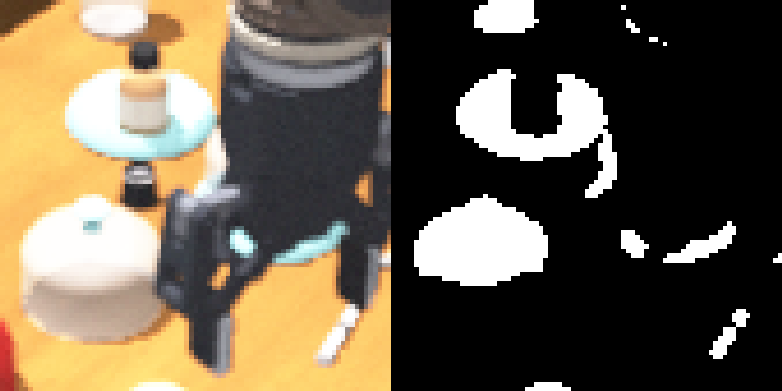

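Two checks of the top-view positions against the scene view agree to about 1 px: the knob projects to (255,184) and the tray to (266,162). Next I'll triangulate the bottle, dome and tray, and measure the oil stand and its neighbours.

Run:
```python
from plant import *
from m import *
T=read_camera("top");S=read_camera("scene")
hT=cv2.cvtColor(T["frame"],cv2.COLOR_RGB2HSV);hS=cv2.cvtColor(S["frame"],cv2.COLOR_RGB2HSV)
# scene: tray outline ellipse, upper-left part only
m=cv2.inRange(hS,(75,15,140),(105,255,255))|cv2.inRange(hS,(0,0,235),(180,40,255))
m[:, :248]=0; m[:152]=0; m[:,283:]=0; m[176:]=0
st,ce,h=big(m,(265,165)); h=h[h[:,0]<279]
print("S tray ell",cv2.fitEllipse(h.astype(np.float32)),[ [np.round(x,4) for x in cfit(S,h,z)] for z in(0,.006,.012,.018)])
# T outline
m=cv2.inRange(hT,(70,25,100),(105,255,255)); st,ce,h=big(m,(309,162)); print("T tray outl",st,[[np.round(x,4) for x in cfit(T,h,z)] for z in(0,.006,.012,.018)],cv2.fitEllipse(h.astype(np.float32))[0])
# caps
mT=cv2.inRange(hT,(0,0,0),(180,255,60));st,cT,h=big(mT,(303,163));print("capT",st,cT,cfit(T,h,.09))
mS=cv2.inRange(hS,(0,0,0),(180,255,110));mS[:,:255]=0;mS[:,275:]=0;mS[158:]=0
st,cS,h=big(mS,(266,151));print("capS",st,cS)
print("cap tri (side centroid)",tri(ray(T,*cT),ray(S,*cS)))
mS=cv2.inRange(hS,(75,20,100),(105,255,230));mS[:,:248]=0;mS[:,262:]=0;mS[:180]=0;mS[200:]=0
st,cS,h=big(mS,(255,189));print("neckS",st,cS,tri(ray(T,229,194.69),ray(S,*cS)))
# movement
mv=cv2.inRange(hT,(20,20,200),(36,110,255));st,c,h=big(mv,(312,160.5));print("mov",st,c,onz(T,*c,.023),cfit(T,h,.023))
# rack
mk=(hT[...,2]<75).astype(np.uint8)*255; sat=cv2.inRange(hT,(0,110,120),(180,255,255))
roi=np.zeros_like(mk);roi[214:251,361:380]=1
for nm,lo,hi in(("y",(22,100,120),(32,255,255)),("b",(105,90,100),(120,255,255)),("g",(55,60,80),(85,255,255)),("r",(170,120,120),(180,255,255))):
    q=cv2.inRange(hT,lo,hi)*roi;n=cv2.moments(q);c=(n["m10"]/n["m00"],n["m01"]/n["m00"]);print("cup",nm,np.round(c,2),onz(T,*c,.021))
q=mk*roi;cv2.imwrite("pics/rk.png",cv2.resize(np.hstack([T["frame"][185:260,330:420,::-1],cv2.cvtColor(q[185:260,330:420],8)]),None,fx=4.4,fy=4.4,interpolation=0))
for nm,p in dict(boxc=(355.5,197.5),boxr=(400,224),boxrr=(444,226),glass=(351,131),loupe=(275,185)).items(): print(nm,onz(T,*p,0))
```

```text
S tray ell ((265.1741638183594, 164.21595764160156), (19.7541446685791, 32.690391540527344), 91.31875610351562) [[array([0.6253, 0.1683]), np.float64(0.0708), np.float64(0.0029)], [array([0.6196, 0.1766]), np.float64(0.0703), np.float64(0.0029)], [array([0.6139, 0.1849]), np.float64(0.0698), np.float64(0.0029)], [array([0.6083, 0.1931]), np.float64(0.0693), np.float64(0.0028)]]
T tray outl [288, 142, 42, 42, 1059] [[array([0.6209, 0.1796]), np.float64(0.0615), np.float64(0.0005)], [array([0.6194, 0.1805]), np.float64(0.0612), np.float64(0.0005)], [array([0.6178, 0.1815]), np.float64(0.0608), np.float64(0.0005)], [array([0.6163, 0.1824]), np.float64(0.0605), np.float64(0.0005)]] (308.8785095214844, 162.4218292236328)
capT [299, 159, 9, 10, 69] [302.85507246 163.33333333] (array([0.59432109, 0.20973864]), np.float64(0.012267664279388064), np.float64(0.0007928208802979849))
capS [263, 149, 6, 6, 31] [265.74193548 151.58064516]
cap tri (side centroid) (array([0.59846063, 0.20939339, 0.08149239]), np.float64(0.004344945933897731))Traceback (most recent call last):
  File "<stdin>", line 18, in <module>
  File "m.py", line 8, in big
    i=min(ids,key=lambda i:np.hypot(*(c[i]-near)))
ValueError: min() iterable argument is empty
```

```bash
sleep 1; ls pics
```

```text
brightS.png
brightT.png
c1.png
c2.png
maskS.png
maskT.png
sc1.png
scene0.png
scene0_raw.png
top0.png
top0_raw.png
```

Run:
```python
from plant import *
from m import *
T=read_camera("top");S=read_camera("scene")
hT=cv2.cvtColor(T["frame"],cv2.COLOR_RGB2HSV);hS=cv2.cvtColor(S["frame"],cv2.COLOR_RGB2HSV)
mS=cv2.inRange(hS,(75,20,100),(105,255,240));mS[:,:248]=0;mS[:,262:]=0;mS[:182]=0;mS[200:]=0
n=cv2.moments(mS,True);cS=(n["m10"]/n["m00"],n["m01"]/n["m00"]);print("neckS",n["m00"],cS,tri(ray(T,229,194.69),ray(S,*cS)))
mv=cv2.inRange(hT,(20,20,200),(36,110,255));
try:
    st,c,h=big(mv,(312,160.5));print("mov",st,c,onz(T,*c,.023),cfit(T,h,.023))
except Exception as e: print(e)
mk=(hT[...,2]<75).astype(np.uint8)*255
roi=np.zeros_like(mk);roi[214:251,361:380]=1
for nm,lo,hi in(("y",(22,100,120),(32,255,255)),("b",(105,90,100),(120,255,255)),("g",(55,60,80),(85,255,255)),("r",(170,120,120),(180,255,255))):
    q=cv2.inRange(hT,lo,hi)*roi;n=cv2.moments(q)
    if n["m00"]: c=(n["m10"]/n["m00"],n["m01"]/n["m00"]);print("cup",nm,np.round(c,2),onz(T,*c,.021))
q=mk*roi;cv2.imwrite("pics/rk.png",cv2.resize(np.hstack([T["frame"][185:260,330:420,::-1],cv2.cvtColor(q[185:260,330:420],8)]),None,fx=4.4,fy=4.4,interpolation=0))
for nm,p in dict(boxc=(355.5,197.5),boxr=(400,224),glass=(351,131),loupe=(275,185)).items(): print(nm,onz(T,*p,0))
for nm,p in dict(farl=(367,216.5),farr=(378,217),nearl=(363,249)).items(): print(nm,onz(T,*p,.02))
c0=T["frame"];d=cv2.inRange(hT,(0,0,80),(180,95,200));d[:175]=0;d[223:]=0;d[:,:208]=0;d[:,252:]=0
st,c,h=big(d,(230,199));print("domeT",st,c,[[np.round(x,4) for x in cfit(T,h,z)] for z in(0,.03)])
```

```text
neckS 9.0 (254.55555555555554, 188.66666666666666) (array([0.50759105, 0.40649291, 0.06292362]), np.float64(0.0007084180865624486))
mov [307, 156, 9, 9, 47] [311.65957447 159.82978723] [0.6223552  0.17516716 0.023     ] (array([0.62175881, 0.17704656]), np.float64(0.01249124998778261), np.float64(0.0004388359679749285))
cup y [372.5  220.07] [0.45348252 0.00363817 0.021     ]
cup b [371.68 227.59] [0.43227419 0.00651383 0.021     ]
cup g [370.77 235.63] [0.40975242 0.00963665 0.021     ]
boxc [0.52000228 0.04473944 0.        ]
boxr [ 0.44659336 -0.08159114  0.        ]
glass [0.71994792 0.05432951 0.        ]
loupe [5.50398713e-01 2.77851492e-01 2.22044605e-16]
farl [0.46327738 0.01862314 0.02      ]
farr [ 0.46266801 -0.0124643   0.02      ]
nearl [0.37225193 0.03196316 0.02      ]
domeT [212, 180, 36, 38, 950] [229.80842105 197.86947368] [[array([0.5089, 0.4066]), np.float64(0.0523), np.float64(0.0013)], [array([0.5041, 0.4052]), np.float64(0.051), np.float64(0.0012)]]
```

```bash
sleep 3
```

```text
(no output)
```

View pics/rk.png

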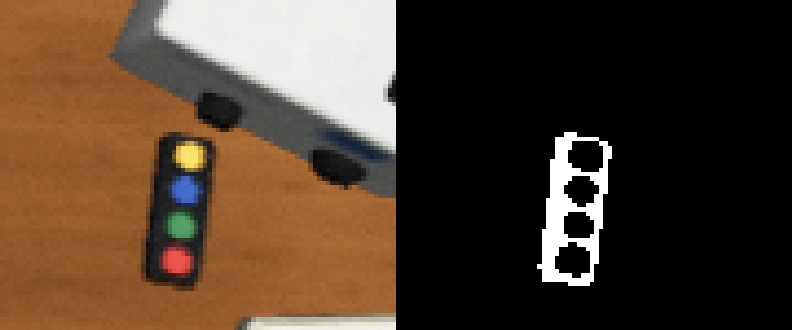

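Measured positions, all consistent with the text:

| Item | x, y (m) | Check |
|---|---|---|
| Tray | (.620,.181) | flat radius ≈ 55 mm |
| Movement | (.622,.176) | – |
| Bottle | (.597,.208) | cap mid-height .0815, text gives .082 |
| Dome | (.505–.508,.406) | neck height .063, text gives .067 |
| Oil stand | (.421,.008) | long axis about −0.136 rad from x |

Next, plan the bottle approach.

```bash
cat > g.py <<'E'
from h import *
from plant import *
import sys
# target: x y z yaw(of tool y, mod pi)
def go(x,y,z,yaw):
    s=get_state();Rc=R.from_quat(s["tcp_rot"]);M=Rc.as_matrix();p=np.array(s["eef_pos"])
    cur=np.arctan2(M[1,1],M[0,1]);best=None
    for k in(0,np.pi,-np.pi):
        a=yaw+k;yv=np.array([np.cos(a),np.sin(a),0]);zv=np.array([0,0,-1.]);xv=np.cross(yv,zv)
        rv=(Rc.inv()*R.from_matrix(np.stack([xv,yv,zv],1))).as_rotvec()
        if best is None or np.linalg.norm(rv)<np.linalg.norm(best): best=rv
    print("t",round(s["time"],2),"p",p.round(4),"yaw",round(cur,3),"open",round(float(s["opening"]),3),"F",np.round(s["contact_force"],1),"q",np.round(s["qpos"],2))
    d=Rc.inv().apply(np.array([x,y,z])-p);print("turn",best.round(4),"shift",d.round(4),"dist",np.linalg.norm(d).round(3))
if __name__=="__main__": go(*map(float,sys.argv[1:]))
E
python3 g.py .597 .208 .20 -.136
```

```text
t 0.6 p [0.2147 0.6399 0.2314] yaw 1.247 open 1.002 F [-0.3 -0.2 -0.5] q [ 1.1   0.29  1.58 -0.    1.28 -0.15]
turn [0.    0.    1.383] shift [-0.4998 -0.2879  0.0314] dist 0.578
```

>>> arm_command:
  steps:
    - [[0,0,0.12],[-0.042,-0.024,0.003],1]
    - [[0,0,0.24],[-0.084,-0.048,0.005],1]
    - [[0,0,0.36],[-0.126,-0.072,0.008],1]
    - [[0,0,0.48],[-0.168,-0.096,0.01],1]
    - [[0,0,0.62],[-0.22,-0.127,0.013],1]
    - [[0,0,0.76],[-0.272,-0.157,0.017],1]
    - [[0,0,0.9],[-0.324,-0.187,0.02],1]
    - [[0,0,1.04],[-0.376,-0.217,0.023],1]
    - [[0,0,1.18],[-0.428,-0.247,0.026],1]
    - [[0,0,1.3],[-0.47,-0.271,0.029],1]
    - [[0,0,1.383],[-0.5,-0.288,0.031],1]
    - [[0,0,1.383],[-0.5,-0.288,0.031],1]
  force: 30

```text
time: 2.1
eef_pos: [0.5984, 0.2057, 0.2001]
tcp_rot: [0.755, 0.656, -0.0, 0.0]
contact_force: [-0.1, -0.8, -0.3]
opening: 1.004
```

```bash
python3 g.py .597 .208 .032 -.136
python3 - <<'E'
from plant import *
from m import *
for n in("top","scene"):
    c=read_camera(n);cv2.imwrite(f"pics/a_{n}.png",cv2.resize(c["frame"][:,:,::-1],(800,600),interpolation=cv2.INTER_CUBIC))
    h=cv2.cvtColor(c["frame"],cv2.COLOR_RGB2HSV)
    if n=="top":
        for k,v in(("rY",(22,32)),("rB",(105,120)),("rG",(55,85))):
            pass
E
```

```text
t 2.1 p [0.5984 0.2057 0.2001] yaw -0.139 open 1.004 F [-0.1 -0.8 -0.3] q [ 0.17  0.22  1.71 -0.    1.21  0.31]
turn [-0.      0.0002 -0.0034] shift [ 0.0021 -0.0017  0.1681] dist 0.168
```

View pics/a_scene.png

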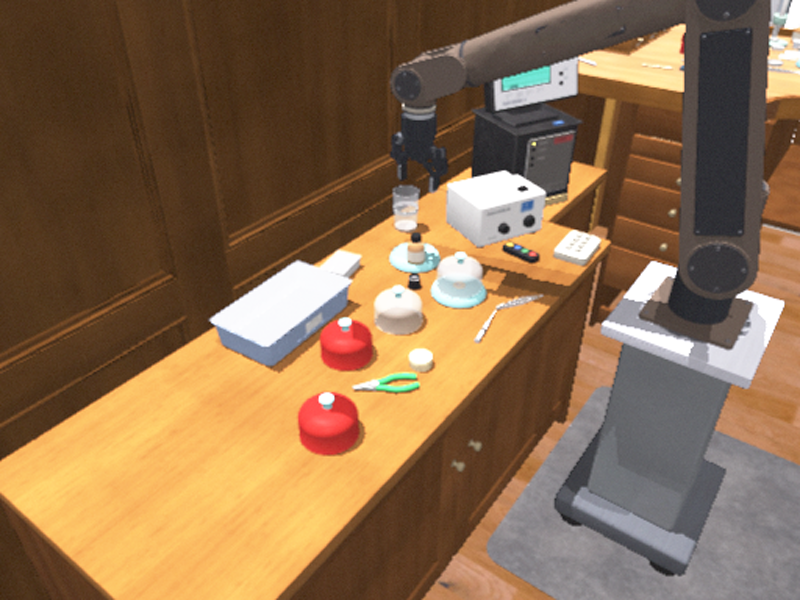

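The scene view shows the gripper above the bottle at (417,250) with everything around it clear. Going down.

>>> arm_command:
  steps:
    - [[0,0,0],[0.002,-0.002,0.04],1]
    - [[0,0,0],[0.002,-0.002,0.08],1]
    - [[0,0,0],[0.002,-0.002,0.115],1]
    - [[0,0,0],[0.002,-0.002,0.14],1]
    - [[0,0,0],[0.002,-0.002,0.158],1]
    - [[0,0,0],[0.002,-0.002,0.168],1]
    - [[0,0,0],[0.002,-0.002,0.168],1]

```text
time: 3.08
eef_pos: [0.5948, 0.2106, 0.0321]
tcp_rot: [0.753, 0.658, -0.0, -0.001]
contact_force: [0.2, -0.3, 0.7]
opening: 1.0
```

```bash
python3 g.py .597 .208 .032 -.136
python3 - <<'E'
from plant import *
from m import *
c=read_camera("scene");cv2.imwrite("pics/b_scene.png",cv2.resize(c["frame"][120:200,220:320,::-1],(800,600),interpolation=cv2.INTER_CUBIC))
E
```

```text
t 3.08 p [0.5948 0.2106 0.0321] yaw -0.135 open 1.0 F [ 0.2 -0.3  0.7] q [0.18 0.42 1.8  0.   0.92 0.31]
turn [-0.0012 -0.0002  0.0007] shift [-0.0022  0.0025  0.0001] dist 0.003
```

View pics/b_scene.png

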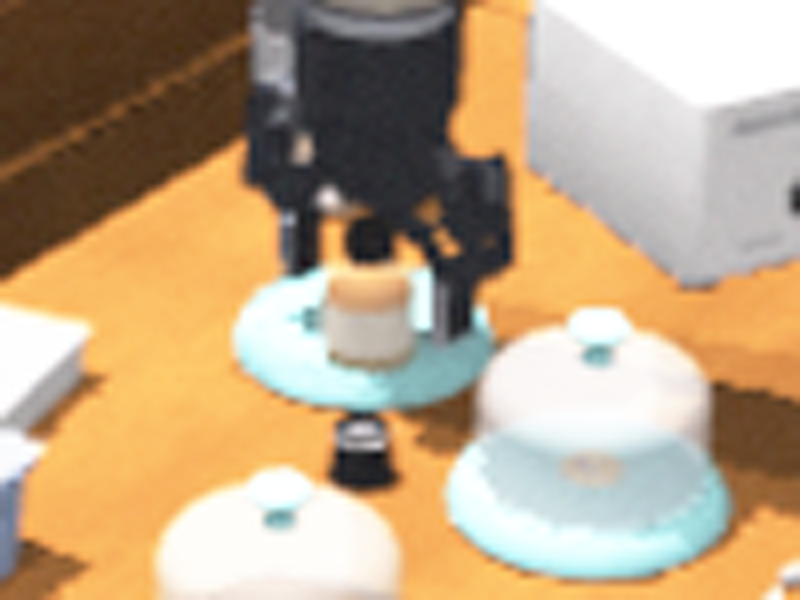

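In the enlarged view the fingers straddle the bottle at (370,310). Closing.

>>> arm_command:
  steps:
    - [[0,0,0],[0,0,0],0.3]
    - [[0,0,0],[0,0,0],0]
    - [[0,0,0],[0,0,0],-0.3]
    - [[0,0,0],[0,0,0],-1]
    - [[0,0,0],[0,0,0],-1]
    - [[0,0,0],[0,0,0],-1]
    - [[0,0,0],[0,0,0],-1]
  force: 30

```text
time: 4.0
eef_pos: [0.5963, 0.2107, 0.0341]
tcp_rot: [0.753, 0.658, 0.001, 0.0]
contact_force: [0.0, -0.1, 5.2]
opening: 0.502
```

```bash
python3 g.py .438 .056 .15 -.136
```

```text
t 4.0 p [0.5963 0.2107 0.0341] yaw -0.135 open 0.502 F [ 0.  -0.1  5.2] q [0.18 0.42 1.8  0.   0.92 0.31]
turn [ 0.0021 -0.0011  0.0005] shift [-0.1745 -0.1357 -0.1164] dist 0.25
```

Grip holds at an opening of 43 mm, against 44 mm for the body. Lifting and carrying.

>>> arm_command:
  steps:
    - [[0,0,0],[0,0,-0.01],-1]
    - [[0,0,0],[0,0,-0.035],-1]
    - [[0,0,0],[0,0,-0.07],-1]
    - [[0,0,0],[0,0,-0.1],-1]
    - [[0,0,0],[-0.01,-0.008,-0.116],-1]
    - [[0,0,0],[-0.035,-0.027,-0.116],-1]
    - [[0,0,0],[-0.068,-0.053,-0.116],-1]
    - [[0,0,0],[-0.1,-0.078,-0.116],-1]
    - [[0,0,0],[-0.13,-0.101,-0.116],-1]
    - [[0,0,0],[-0.155,-0.12,-0.116],-1]
    - [[0,0,0],[-0.17,-0.132,-0.116],-1]
    - [[0,0,0],[-0.1745,-0.1357,-0.116],-1]

```text
time: 5.5
eef_pos: [0.437, 0.0555, 0.1492]
tcp_rot: [0.754, 0.657, 0.001, 0.0]
contact_force: [0.3, 0.1, -0.8]
opening: 0.5
```

```bash
python3 g.py .438 .056 .017 -.136
python3 - <<'E'
from plant import *
from m import *
c=read_camera("scene");cv2.imwrite("pics/d_scene.png",cv2.resize(c["frame"][90:240,200:400,::-1],(800,600),interpolation=cv2.INTER_CUBIC))
c=read_camera("top");cv2.imwrite("pics/d_top.png",cv2.resize(c["frame"][120:270,240:440,::-1],(800,600),interpolation=cv2.INTER_CUBIC))
E
```

```text
t 5.5 p [0.437  0.0555 0.1492] yaw -0.137 open 0.5 F [ 0.3  0.1 -0.8] q [-0.11 -0.16  2.21  0.    1.1   0.03]
turn [ 0.0014 -0.0013 -0.0007] shift [0.0004 0.0008 0.1322] dist 0.132
```

View pics/d_scene.png

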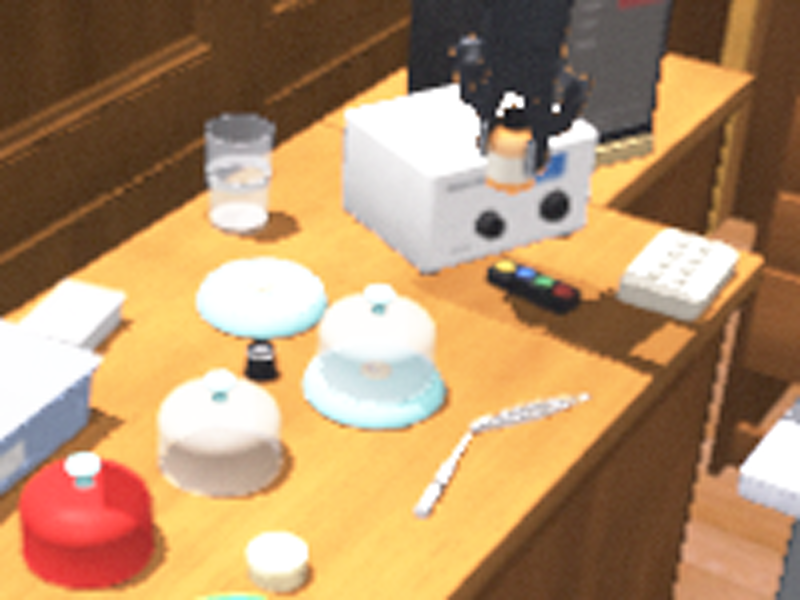

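View pics/d_top.png

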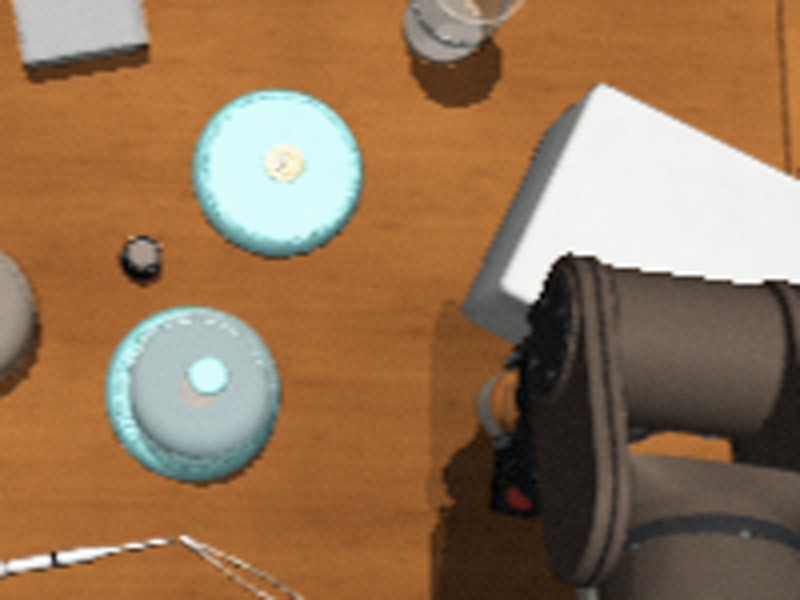

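The bottle is held upright and the tray is undisturbed. The arm's wrist overhangs the white box (top-view crop, around (600,300)), so I'll check that clearance before lowering.

Run:
```python
from plant import *
from m import *
S=read_camera("scene");T=read_camera("top")
for h in(0,.15,.2,.25,.3,.35): print(h,(proj(S,(.598,.206,.2+h))*800/512).round(0), (proj(T,(.437,.0555,.15+h))/1).round(0))
# box top near-left corner: top crop (505,292)->raw ; scene crop d (433,180)
print(tri(ray(T,240+505/4,120+290/4),ray(S,200+433/4,90+180/4)))
```

```text
0 [418. 190.] [368. 221.]
0.15 [419. 125.] [388. 213.]
0.2 [420. 102.] [397. 210.]
0.25 [420.  77.] [407. 207.]
0.3 [421.  52.] [418. 203.]
0.35 [421.  25.] [430. 199.]
(array([0.51769683, 0.04534621, 0.10623445]), np.float64(0.0034160355373763452))
```

The wrist stays above 0.2 m and the box is 0.106 m high, so there is room. Lowering.

>>> arm_command:
  steps:
    - [[0,0,0],[0,0.001,0.03],-1]
    - [[0,0,0],[0,0.001,0.065],-1]
    - [[0,0,0],[0,0.001,0.095],-1]
    - [[0,0,0],[0,0.001,0.115],-1]
    - [[0,0,0],[0,0.001,0.125],-1]
    - [[0,0,0],[0,0.001,0.129],-1]
    - [[0,0,0],[0,0.001,0.131],-1]
    - [[0,0,0],[0,0.001,0.132],-1]

```text
time: 6.7
eef_pos: [0.4405, 0.0562, 0.0184]
tcp_rot: [0.753, 0.658, 0.002, 0.001]
contact_force: [0.8, -0.4, -1.4]
opening: 0.504
```

```bash
python3 g.py .438 .056 .016 -.136
python3 - <<'E'
from plant import *
from m import *
c=read_camera("scene");cv2.imwrite("pics/e_scene.png",cv2.resize(c["frame"][110:185,290:390,::-1],(800,600),interpolation=cv2.INTER_CUBIC))
E
```

```text
t 6.7 p [0.4405 0.0562 0.0184] yaw -0.135 open 0.504 F [ 0.8 -0.4 -1.4] q [-0.1   0.08  2.26  0.    0.79  0.03]
turn [ 0.0041 -0.0015  0.0007] shift [-0.0006 -0.0024  0.0024] dist 0.003
```

View pics/e_scene.png

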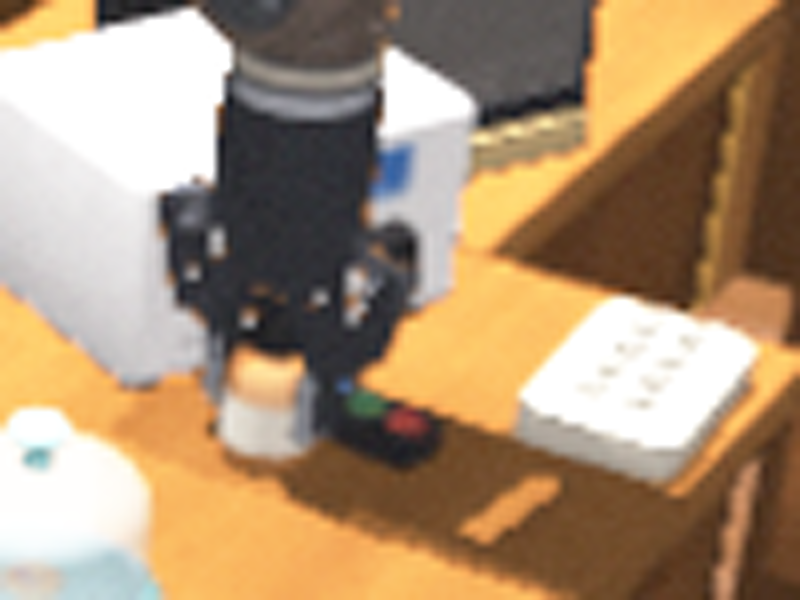

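The bottle is just above the counter beside the oil stand, with no contact yet (−1.4 N, its weight). I'll creep down.

>>> arm_command:
  steps:
    - [[0,0,0],[0,0,0.001],-1]
    - [[0,0,0],[0,0,0.002],-1]
    - [[0,0,0],[0,0,0.003],-1]
    - [[0,0,0],[0,0,0.003],-1]

```text
time: 7.25
eef_pos: [0.4404, 0.0562, 0.0155]
tcp_rot: [0.753, 0.658, 0.002, 0.001]
contact_force: [-1.1, 0.3, 2.7]
opening: 0.501
```

Contact is felt at +2.7 N. Releasing and lifting straight up.

>>> arm_command:
  steps:
    - [[0,0,0],[0,0,0],0.1]
    - [[0,0,0],[0,0,0],0.2]
    - [[0,0,0],[0,0,0],0.4]
    - [[0,0,0],[0,0,0],0.5]
    - [[0,0,0],[0,0,0],0.5]
    - [[0,0,0],[0,0,-0.015],0.5]
    - [[0,0,0],[0,0,-0.045],0.5]
    - [[0,0,0],[0,0,-0.09],0.5]
    - [[0,0,0],[0,0,-0.14],0.5]
    - [[0,0,0],[0,0,-0.18],0.5]
    - [[0,0,0],[0,0,-0.19],0.5]

```text
time: 8.62
eef_pos: [0.4415, 0.0559, 0.2098]
tcp_rot: [0.753, 0.658, 0.004, 0.004]
contact_force: [0.0, 0.2, -1.1]
opening: 0.75
```

```bash
python3 g.py .506 .406 .2 1.0
python3 - <<'E'
from plant import *
from m import *
c=read_camera("scene");cv2.imwrite("pics/f_scene.png",cv2.resize(c["frame"][110:185,290:390,::-1],(800,600),interpolation=cv2.INTER_CUBIC))
E
```

```text
t 8.62 p [0.4415 0.0559 0.2098] yaw -0.135 open 0.75 F [ 0.   0.2 -1.1] q [-0.1  -0.23  2.15  0.    1.22  0.03]
turn [ 0.0111  0.005  -1.1351] shift [0.3556 0.0167 0.0106] dist 0.356
```

View pics/f_scene.png

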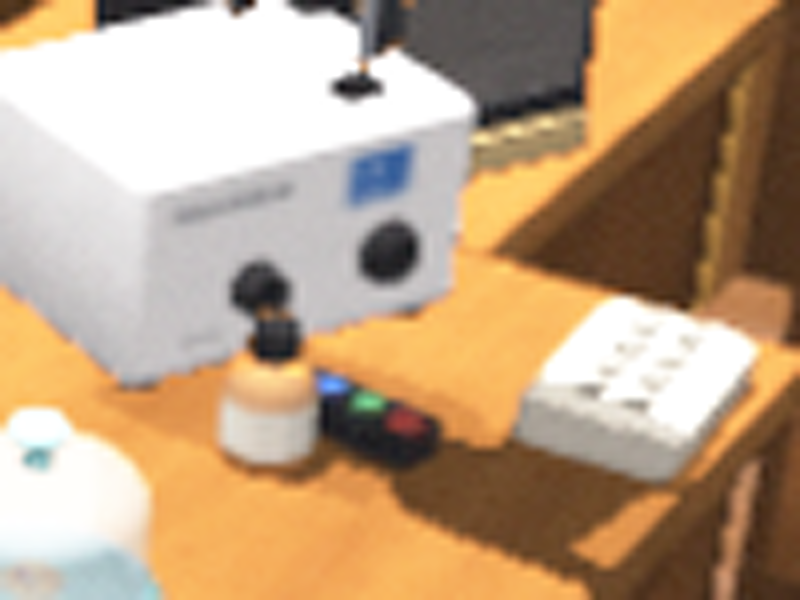

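The bottle stands upright beside the oil stand. Now for the dome, keeping this yaw.

```bash
python3 g.py .505 .406 .16 -.135
```

```text
t 8.68 p [0.4411 0.0559 0.2091] yaw -0.135 open 0.752 F [-0.7  0.3  0.8] q [-0.1  -0.23  2.15  0.    1.22  0.03]
turn [ 0.0099 -0.0016 -0.0002] shift [0.3554 0.0156 0.0498] dist 0.359
```

>>> arm_command:
  steps:
    - [[0.003,0,0],[0.02,0.001,0],0.5]
    - [[0.006,0,0],[0.06,0.003,0],0.6]
    - [[0.01,0,0],[0.11,0.005,0],0.7]
    - [[0.01,0,0],[0.16,0.007,0],0.8]
    - [[0.01,0,0],[0.21,0.009,0.005],0.9]
    - [[0.01,0,0],[0.26,0.011,0.015],1]
    - [[0.01,0,0],[0.305,0.013,0.03],1]
    - [[0.01,0,0],[0.335,0.015,0.04],1]
    - [[0.01,0,0],[0.35,0.0155,0.05],1]
    - [[0.01,0,0],[0.3554,0.0156,0.05],1]
    - [[0.01,0,0],[0.3554,0.0156,0.05],1]

```text
time: 10.05
eef_pos: [0.5049, 0.4054, 0.1597]
tcp_rot: [0.753, 0.658, 0.0, -0.001]
contact_force: [0.1, 0.3, 0.2]
opening: 0.998
```

```bash
python3 g.py .505 .406 .065 -.135
python3 - <<'E'
from plant import *
from m import *
c=read_camera("scene");cv2.imwrite("pics/h_scene.png",cv2.resize(c["frame"][110:230,200:360,::-1],(800,600),interpolation=cv2.INTER_CUBIC))
c=read_camera("top");cv2.imwrite("pics/h_top.png",cv2.resize(c["frame"][110:260,190:390,::-1],(800,600),interpolation=cv2.INTER_CUBIC))
E
```

```text
t 10.05 p [0.5049 0.4054 0.1597] yaw -0.135 open 0.998 F [0.1 0.3 0.2] q [0.52 0.29 1.71 0.   1.14 0.65]
turn [-0.0004 -0.0011 -0.0004] shift [0.0005 0.     0.0947] dist 0.095
```

View pics/h_scene.png

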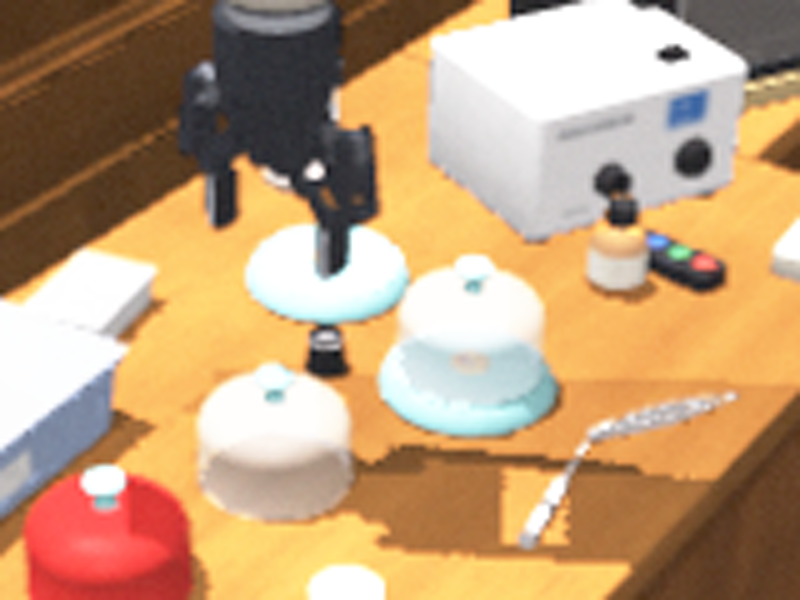

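View pics/h_top.png

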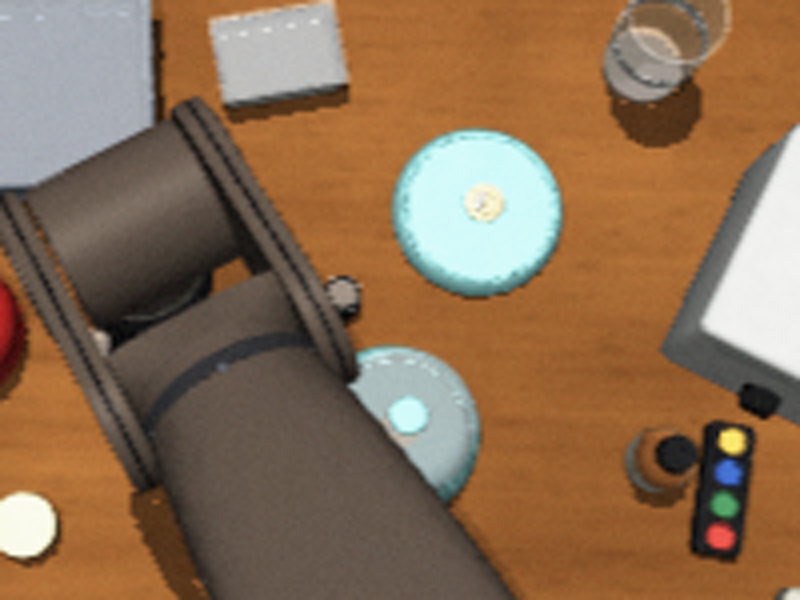

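The views show the bottle beside the cups and the tray clear, with the dome below the gripper. The tray is unobstructed now, so I'll re-measure it and the bottle's gap.

Run:
```python
from plant import *
from m import *
T=read_camera("top");hT=cv2.cvtColor(T["frame"],cv2.COLOR_RGB2HSV)
m=cv2.inRange(hT,(70,25,100),(105,255,255))|cv2.inRange(hT,(18,5,180),(36,110,255))
m=cv2.morphologyEx(m,cv2.MORPH_CLOSE,np.ones((3,3)))
st,ce,h=big(m,(309,162));print("outl z0",st,ce,[np.round(x,4) for x in cfit(T,h,.0)])
m=cv2.inRange(hT,(78,22,222),(102,255,255));st,ce,h=big(m,(309,162));print("flat",st,ce,[np.round(x,4) for x in cfit(T,h,.018)])
mv=cv2.inRange(hT,(20,20,200),(36,110,255));st,c,h=big(mv,(311,160.5));print("mov",st,c,onz(T,*c,.023),[np.round(x,4) for x in cfit(T,h,.023)])
mT=cv2.inRange(hT,(0,0,0),(180,255,60));st,cT,h=big(mT,(359,223));print("cap",st,cT,cfit(T,h,.072))
```

```text
outl z0 [288, 142, 42, 42, 1365] [308.81025641 162.4952381 ] [array([0.6206, 0.1798]), np.float64(0.0616), np.float64(0.0004)]
flat [290, 143, 39, 37, 1022] [309.44911937 161.28767123] [array([0.62 , 0.181]), np.float64(0.0552), np.float64(0.0008)]
mov [307, 156, 9, 9, 57] [311.07017544 160.21052632] [0.62118172 0.17686307 0.023     ] [array([0.6215, 0.1774]), np.float64(0.0128), np.float64(0.0002)]
cap [354, 216, 24, 34, 286] [366.29370629 230.29370629] (array([0.41603197, 0.03404233]), np.float64(0.04309036581338138), np.float64(0.005202202208571478))
```

>>> arm_command:
  steps:
    - [[0,0,0],[0.0005,0,0.025],1]
    - [[0,0,0],[0.0005,0,0.05],1]
    - [[0,0,0],[0.0005,0,0.07],1]
    - [[0,0,0],[0.0005,0,0.085],1]
    - [[0,0,0],[0.0005,0,0.093],1]
    - [[0,0,0],[0.0005,0,0.095],1]
    - [[0,0,0],[0.0005,0,0.095],1]

```text
time: 11.08
eef_pos: [0.5059, 0.4062, 0.0662]
tcp_rot: [0.754, 0.657, 0.002, -0.0]
contact_force: [-0.7, 0.0, 0.0]
opening: 1.002
```

```bash
python3 g.py .505 .406 .065 -.135
python3 - <<'E'
from plant import *
from m import *
c=read_camera("scene");cv2.imwrite("pics/i_scene.png",cv2.resize(c["frame"][150:225,210:310,::-1],(800,600),interpolation=cv2.INTER_CUBIC))
E
```

```text
t 11.07 p [0.5059 0.4062 0.0662] yaw -0.136 open 1.002 F [-0.7  0.   0. ] q [0.52 0.4  1.75 0.   0.98 0.66]
turn [ 0.0016 -0.0027 -0.0011] shift [-0.0004 -0.0009  0.0012] dist 0.002
```

View pics/i_scene.png

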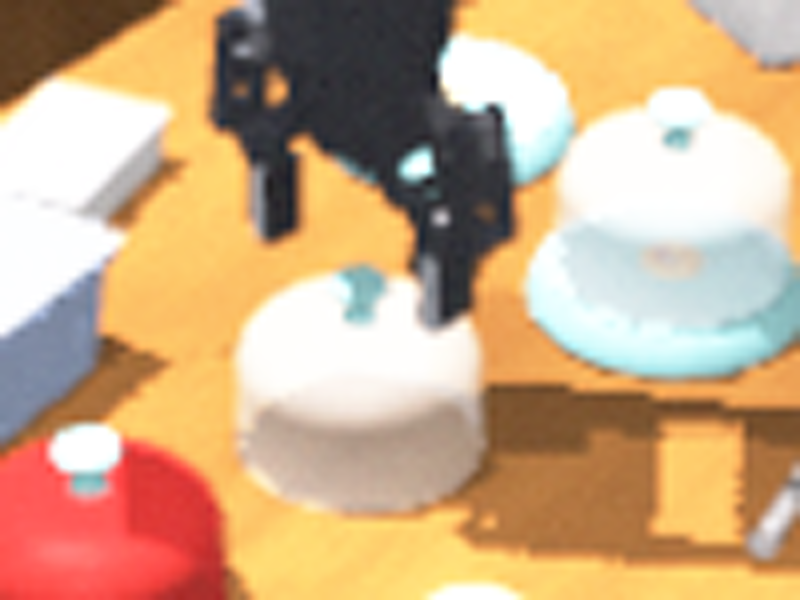

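The fingers are level with the knob at (362,285) and on either side of it. Closing.

>>> arm_command:
  steps:
    - [[0,0,0],[0,0,0],0.4]
    - [[0,0,0],[0,0,0],0]
    - [[0,0,0],[0,0,0],-0.2]
    - [[0,0,0],[0,0,0],-0.35]
    - [[0,0,0],[0,0,0],-0.6]
    - [[0,0,0],[0,0,0],-1]
    - [[0,0,0],[0,0,0],-1]
    - [[0,0,0],[0,0,0],-1]
  force: 40

```text
time: 12.12
eef_pos: [0.5061, 0.4063, 0.0667]
tcp_rot: [0.754, 0.657, 0.002, -0.0]
contact_force: [-0.7, -0.6, 2.0]
opening: 0.243
```

```bash
python3 g.py .505 .406 .2 -.135
python3 - <<'E'
from plant import *
from m import *
c=read_camera("scene");cv2.imwrite("pics/j_scene.png",cv2.resize(c["frame"][150:225,210:310,::-1],(800,600),interpolation=cv2.INTER_CUBIC))
E
```

```text
t 12.12 p [0.5061 0.4063 0.0667] yaw -0.136 open 0.243 F [-0.7 -0.6  2. ] q [0.52 0.4  1.75 0.   0.99 0.66]
turn [ 0.002  -0.003  -0.0011] shift [-1.000e-04 -8.000e-04 -1.333e-01] dist 0.133
```

View pics/j_scene.png

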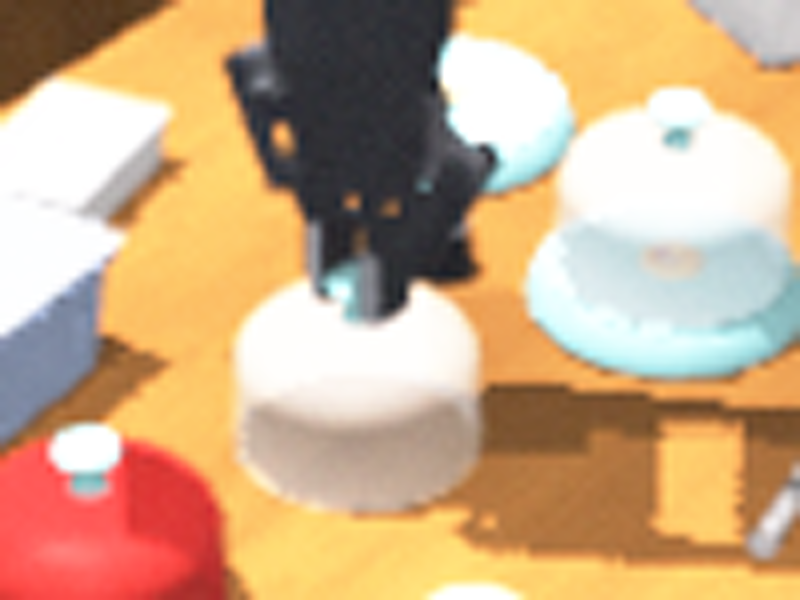

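The grip stopped at about 21 mm, on the head of the knob. I'll test with a small lift and look.

>>> arm_command:
  steps:
    - [[0,0,0],[0,0,-0.003],-1]
    - [[0,0,0],[0,0,-0.008],-1]
    - [[0,0,0],[0,0,-0.015],-1]
    - [[0,0,0],[0,0,-0.025],-1]
    - [[0,0,0],[0,0,-0.03],-1]
    - [[0,0,0],[0,0,-0.03],-1]

```text
time: 12.92
eef_pos: [0.5065, 0.4065, 0.0977]
tcp_rot: [0.754, 0.657, 0.003, -0.0]
contact_force: [0.1, 0.2, -1.5]
opening: 0.245
```

```bash
python3 g.py .505 .406 .2 -.135
python3 - <<'E'
from plant import *
from m import *
c=read_camera("scene");cv2.imwrite("pics/k_scene.png",cv2.resize(c["frame"][140:215,210:310,::-1],(800,600),interpolation=cv2.INTER_CUBIC))
E
```

```text
t 12.93 p [0.5065 0.4065 0.0977] yaw -0.136 open 0.245 F [ 0.1  0.2 -1.5] q [0.52 0.36 1.74 0.   1.03 0.66]
turn [ 0.0033 -0.0041 -0.001 ] shift [-0.0003 -0.001  -0.1023] dist 0.102
```

View pics/k_scene.png

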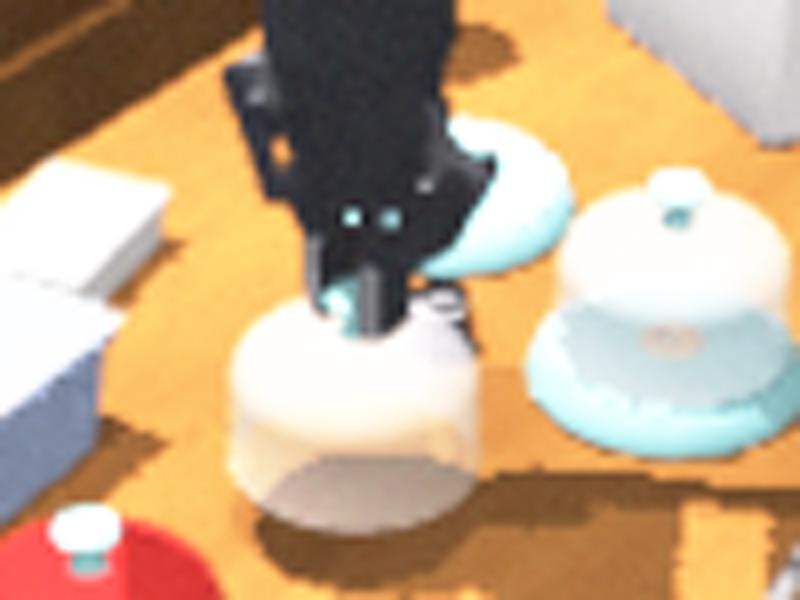

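The dome is lifted level and at −1.5 N. Carrying it above the tray.

```bash
python3 g.py .6215 .180 .185 -.135
```

```text
t 12.97 p [0.5061 0.4063 0.0971] yaw -0.136 open 0.248 F [ 0.1  0.4 -2.4] q [0.52 0.36 1.74 0.   1.03 0.66]
turn [ 0.0025 -0.0034 -0.001 ] shift [-0.2083  0.1452 -0.0883] dist 0.269
```

>>> arm_command:
  steps:
    - [[0,0,0],[0,0,-0.02],-1]
    - [[0,0,0],[0,0,-0.05],-1]
    - [[0,0,0],[0,0,-0.075],-1]
    - [[0,0,0],[-0.01,0.007,-0.088],-1]
    - [[0,0,0],[-0.033,0.023,-0.088],-1]
    - [[0,0,0],[-0.067,0.047,-0.088],-1]
    - [[0,0,0],[-0.105,0.073,-0.088],-1]
    - [[0,0,0],[-0.14,0.098,-0.088],-1]
    - [[0,0,0],[-0.17,0.119,-0.088],-1]
    - [[0,0,0],[-0.193,0.135,-0.088],-1]
    - [[0,0,0],[-0.205,0.143,-0.088],-1]
    - [[0,0,0],[-0.208,0.145,-0.088],-1]

```text
time: 14.48
eef_pos: [0.6214, 0.1794, 0.1846]
tcp_rot: [0.754, 0.657, 0.002, -0.0]
contact_force: [-0.7, -0.3, -1.8]
opening: 0.24
```

```bash
python3 g.py .6215 .180 .095 -.136
python3 - <<'E'
from plant import *
from m import *
c=read_camera("scene");cv2.imwrite("pics/l_scene.png",cv2.resize(c["frame"][110:215,210:350,::-1],(800,600),interpolation=cv2.INTER_CUBIC))
c=read_camera("top");cv2.imwrite("pics/l_top.png",cv2.resize(c["frame"][110:230,230:390,::-1],(800,600),interpolation=cv2.INTER_CUBIC))
E
```

```text
t 14.47 p [0.6214 0.1794 0.1846] yaw -0.137 open 0.24 F [-0.7 -0.3 -1.8] q [0.12 0.26 1.69 0.   1.18 0.26]
turn [ 0.0018 -0.0034 -0.0013] shift [ 0.0003 -0.0001  0.0896] dist 0.09
```

View pics/l_scene.png

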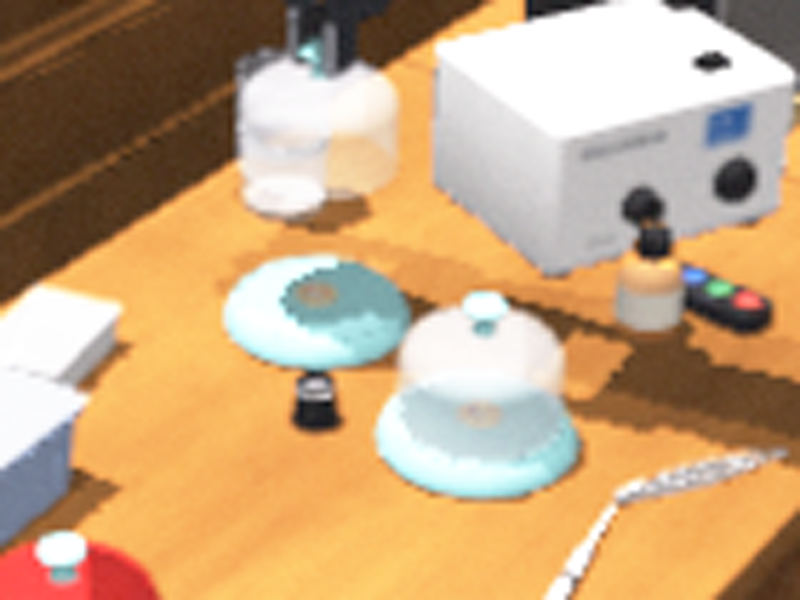

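View pics/l_top.png

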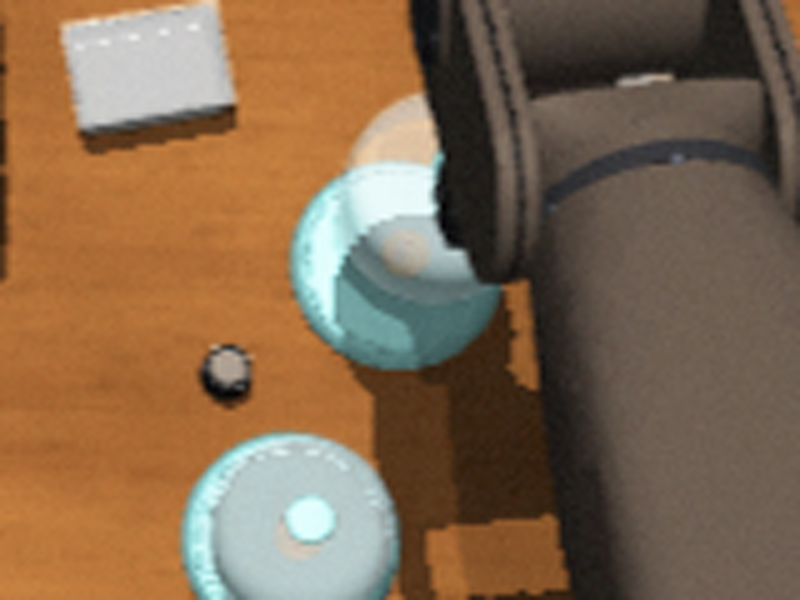

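In the scene view the held dome (centre u≈318) is directly above the tray (u≈318). Lowering to about 10 mm above it, then looking again.

>>> arm_command:
  steps:
    - [[0,0,0],[0,0,0.025],-1]
    - [[0,0,0],[0,0,0.05],-1]
    - [[0,0,0],[0,0,0.07],-1]
    - [[0,0,0],[0,0,0.083],-1]
    - [[0,0,0],[0,0,0.0895],-1]
    - [[0,0,0],[0,0,0.0895],-1]

```text
time: 15.32
eef_pos: [0.6213, 0.1809, 0.0951]
tcp_rot: [0.753, 0.657, 0.002, -0.0]
contact_force: [-0.2, 0.5, -1.2]
opening: 0.246
```

```bash
python3 g.py .6215 .180 .085 -.136
python3 - <<'E'
from plant import *
from m import *
S=read_camera("scene");T=read_camera("top")
def draw(c,C,y0,y1,x0,x1,k,fn):
    im=cv2.resize(c["frame"][y0:y1,x0:x1,::-1],None,fx=k,fy=k,interpolation=cv2.INTER_CUBIC)
    a=np.linspace(0,2*np.pi,90)
    for cx,cy,r,z,col in C:
        P=np.c_[cx+r*np.cos(a),cy+r*np.sin(a),0*a+z];q=(proj(c,P)+.5-[x0,y0])*k-.5
        cv2.polylines(im,[q.round().astype(np.int32)],True,col,1)
    cv2.imwrite(fn,im)
p=get_state()["eef_pos"];x,y,z=p;rz=z-.0665
C=[(.6205,.1803,.055,.018,(0,0,255)),(x-.001,y-.0005,.052,rz,(255,0,0)),(x-.001,y-.0005,.052,rz+.04,(255,0,255))]
draw(S,C,130,205,225,325,8,"pics/n_scene.png");draw(T,C,125,200,270,370,8,"pics/n_top.png")
E
```

```text
t 15.32 p [0.6213 0.1809 0.0951] yaw -0.136 open 0.246 F [-0.2  0.5 -1.2] q [0.13 0.36 1.75 0.   1.03 0.26]
turn [ 0.0018 -0.0035  0.0001] shift [-0.0009  0.0003  0.0101] dist 0.01
```

View pics/n_scene.png

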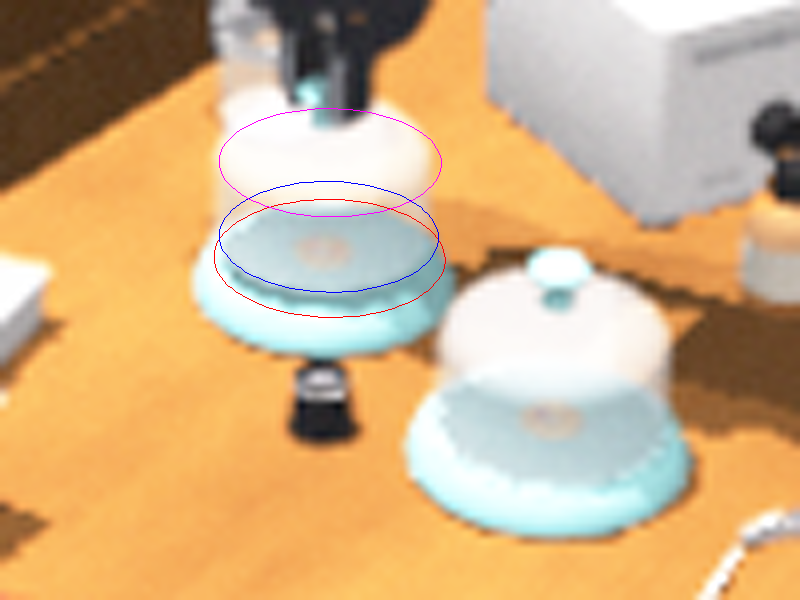

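View pics/n_top.png

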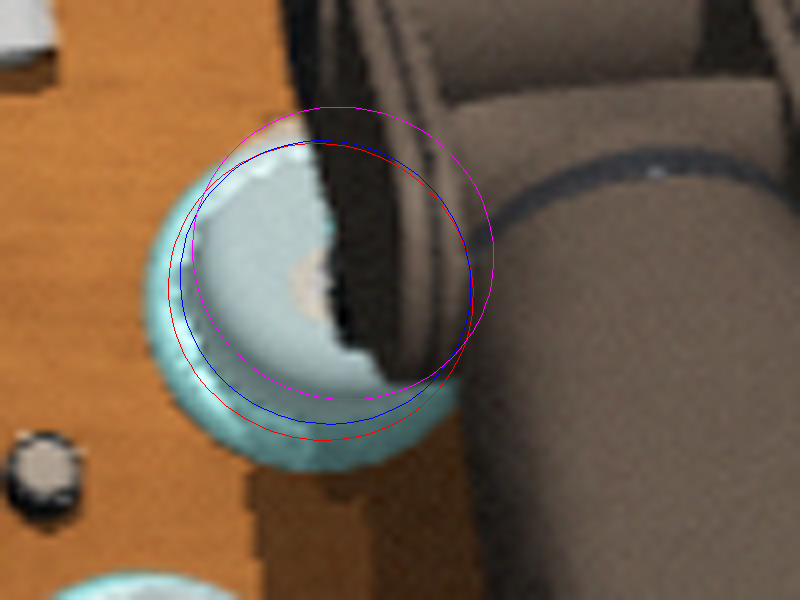

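Relative to the tray, the held dome is centred to within 1 mm in the scene view (dome centre u≈323, tray 324). In the top view its rim lies inside the flat, as predicted. Setting it down slowly.

>>> arm_command:
  steps:
    - [[0,0,0],[-0.0007,0,0.003],-1]
    - [[0,0,0],[-0.0007,0,0.006],-1]
    - [[0,0,0],[-0.0007,0,0.008],-1]
    - [[0,0,0],[-0.0007,0,0.009],-1]
    - [[0,0,0],[-0.0007,0,0.01],-1]
    - [[0,0,0],[-0.0007,0,0.01],-1]

```text
time: 16.18
eef_pos: [0.6218, 0.1802, 0.086]
tcp_rot: [0.754, 0.657, 0.003, -0.0]
contact_force: [-0.6, -0.1, -2.3]
opening: 0.251
```

>>> arm_command:
  steps:
    - [[0,0,0],[0,0,0.0007],-1]
    - [[0,0,0],[0,0,0.0014],-1]
    - [[0,0,0],[0,0,0.002],-1]
    - [[0,0,0],[0,0,0.002],-1]

```text
time: 16.68
eef_pos: [0.6226, 0.1804, 0.0852]
tcp_rot: [0.754, 0.657, 0.003, 0.0]
contact_force: [-0.0, 0.9, 3.4]
opening: 0.244
```

Contact at +3.4 N at the expected height (.085, expected .0845). Releasing.

>>> arm_command:
  steps:
    - [[0,0,0],[0,0,0],-0.4]
    - [[0,0,0],[0,0,0],-0.2]
    - [[0,0,0],[0,0,0],0]
    - [[0,0,0],[0,0,0],0.3]
    - [[0,0,0],[0,0,0],0.3]
    - [[0,0,0],[0,0,-0.02],0.3]
    - [[0,0,0],[0,0,-0.06],0.3]
    - [[0,0,0],[0,0,-0.11],0.3]
    - [[0,0,0],[0,0,-0.14],0.3]

```text
time: 17.8
eef_pos: [0.6231, 0.1801, 0.2306]
tcp_rot: [0.753, 0.657, 0.006, 0.002]
contact_force: [0.7, 1.0, -0.0]
opening: 0.647
```

```bash
python3 g.py .506 .35 .25 -.136
```

```text
t 17.8 p [0.6231 0.1801 0.2306] yaw -0.136 open 0.647 F [ 0.7  1.  -0. ] q [0.12 0.22 1.65 0.   1.25 0.26]
turn [ 0.0112 -0.0061  0.    ] shift [ 0.1526 -0.1389 -0.02  ] dist 0.207
```

Moving the arm aside for an unobstructed check.

>>> arm_command:
  steps:
    - [[0,0,0],[0.03,-0.027,0],0.3]
    - [[0,0,0],[0.06,-0.055,0],0.3]
    - [[0,0,0],[0.1,-0.09,0],0.3]
    - [[0,0,0],[0.14,-0.125,0],0.3]
    - [[0,0,0],[0.18,-0.15,0],0.3]
    - [[0,0,0],[0.22,-0.16,0],0.3]
    - [[0,0,0],[0.24,-0.16,0],0.3]
    - [[0,0,0],[0.24,-0.16,0],0.3]

```text
time: 18.8
eef_pos: [0.497, 0.4408, 0.2319]
tcp_rot: [0.753, 0.658, 0.007, 0.002]
contact_force: [0.1, -0.3, 0.3]
opening: 0.655
```

Run:
```python
from plant import *
from m import *
S=read_camera("scene");T=read_camera("top")
cv2.imwrite("pics/p_scene.png",cv2.resize(S["frame"][130:220,220:340,::-1],(800,600),interpolation=cv2.INTER_CUBIC))
cv2.imwrite("pics/p_top.png",cv2.resize(T["frame"][120:255,230:410,::-1],(800,600),interpolation=cv2.INTER_CUBIC))
hT=cv2.cvtColor(T["frame"],cv2.COLOR_RGB2HSV)
m=cv2.inRange(hT,(78,22,222),(102,255,255))
for nm,n0 in(("new",(314,158)),("done",(291.6,213.2))):
    st,ce,h=big(m,n0);print(nm,"knob",st,ce.round(2),[np.round(x,4) for x in cfit(T,h,.1)])
# outlines: non-wood around each tray
wood=cv2.inRange(hT,(5,110,60),(22,255,255))
for nm,(u,v) in(("new",(309,162)),("done",(288.5,218))):
    q=np.zeros_like(wood);cv2.circle(q,(int(u),int(v)),26,255,-1);q&=cv2.inRange(hT,(70,18,70),(105,255,255))
    st,ce,h=big(cv2.morphologyEx(q,cv2.MORPH_CLOSE,np.ones((5,5))),(u,v));print(nm,"outl z0",st,[np.round(x,4) for x in cfit(T,h,0)])
```

```text
new knob [310, 149, 10, 8, 58] [314.5  152.62] [array([0.622 , 0.1798]), np.float64(0.0116), np.float64(0.0005)]
done knob [287, 209, 10, 9, 63] [291.7  213.16] [array([0.4572, 0.2398]), np.float64(0.0112), np.float64(0.0006)]
new outl z0 [288, 143, 42, 41, 1288] [array([0.6197, 0.1802]), np.float64(0.0615), np.float64(0.0005)]
done outl z0 [267, 197, 43, 43, 1269] [array([0.4579, 0.2389]), np.float64(0.06), np.float64(0.0032)]
```

View pics/p_scene.png

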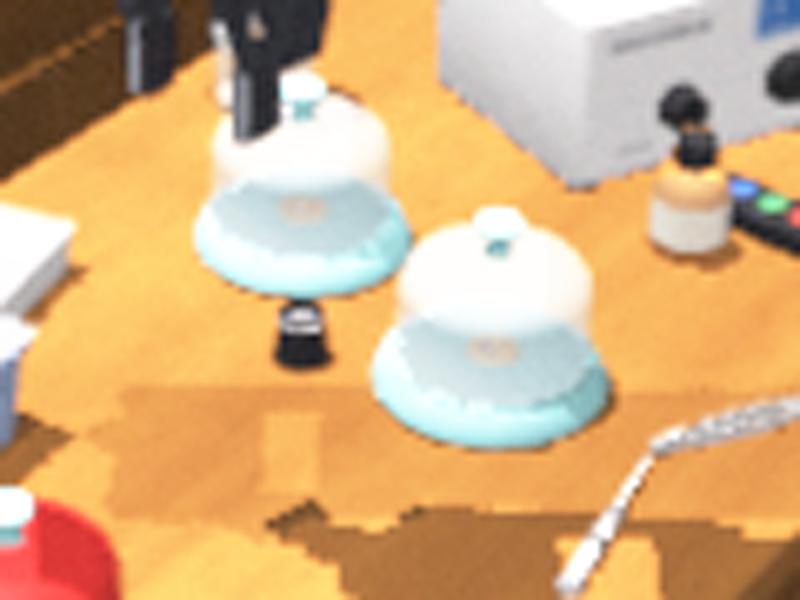

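View pics/p_top.png

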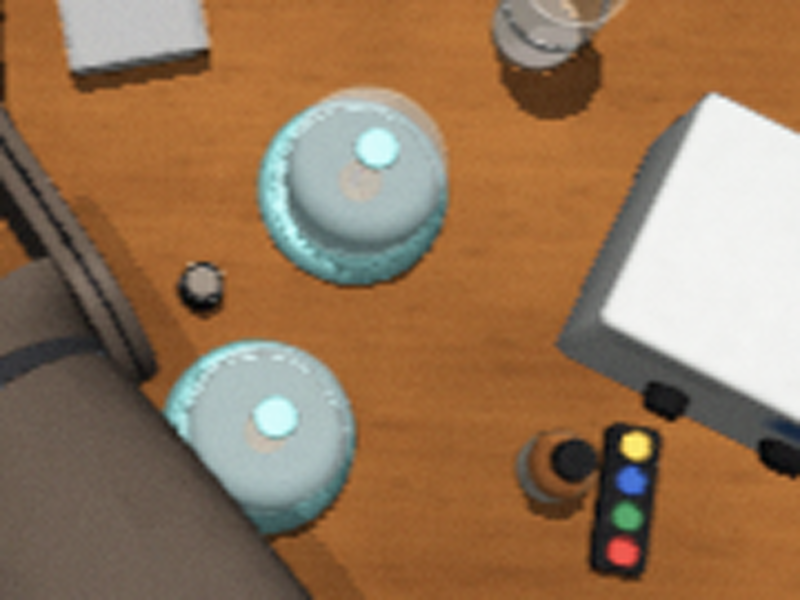

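Run:
```python
from plant import *
from m import *
S=read_camera("scene");T=read_camera("top")
for nm,t,s in(("new",(314.5,152.6),(303,108)),("done",(291.7,213.2),(498,247))):
    print(nm,tri(ray(T,*t),ray(S,220+s[0]*.15-.5,130+s[1]*.15-.5)))
m=cv2.cvtColor(T["frame"],cv2.COLOR_RGB2HSV)
# dome roof outline vs knob: bottle cap top and rack
q=cv2.inRange(m,(0,0,0),(180,255,60));q[:,365:]=0;q[:,:350]=0;q[:215]=0;q[232:]=0
st,c,h=big(q,(359,223));b=cfit(T,h,.072);print("bottle cap",b)
```

```text
new (array([0.62730142, 0.17689968, 0.08282545]), np.float64(0.0002875005943526892))
done (array([0.46014524, 0.2380266 , 0.08156796]), np.float64(0.0016550869600753238))
bottle cap (array([0.43744511, 0.05618039]), np.float64(0.0132078140513481), np.float64(0.0006829747423883876))
```

The knob on the placed dome triangulates to the same height as the one on the covered dome (.083 and .082), so it sits flat on the tray. The bottle stands at (.438,.056), about 11 mm clear of the oil stand. Handing in.

```bash
python3 -c "
from plant import *
print(sign_off())"
```

```text
the job is handed in; nothing more can be done
None
```

I put the oil bottle upright on the counter beside the oil stand, then set the clear dome over the bare movement on the open tray. I handed the job in at about 19 s of the 51 s allowed.

- **Bottle:** it was gripped by the body and set down at about (0.438, 0.056), leaving a gap of roughly 11 mm to the oil stand. It was still upright in the last pictures.
- **Dome:** its axis measures (0.622, 0.180), about 2 mm from the tray centre and 3 mm from the movement. It should therefore rest fully on the flat, though that offset is close to the 3 mm margin.
- **Flatness:** the placed dome's knob triangulates to the same height as the already covered dome's (0.083 and 0.082 m), so it sits flat.
- **Other things:** I moved nothing else. The covered dome's knob still measures where it was at the start, and the arm was clear of everything at hand-in.
- **Checks that disagreed:**
  - The two-camera position of the placed dome's knob came out about 5 mm in x and 3 mm in y from the top view alone. The scene camera also read the tray and dome about 2 mm off, by the same amount, so I relied on the dome's position relative to the tray.
  - The grip on the knob read about 21 mm where I expected 25 mm, but it held level.

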